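Put the check weight away through the sprung leaves

ROBOT

A 6-joint arm with a two-finger parallel gripper is mounted at the origin on a cart in front of the work surface, level with it; the furniture and walls round the work are solid. World frame = base frame: x ahead of the robot, y to its left, z up, the work surface at z = 0. Lengths are in m, angles in rad, forces in N, time in s.
With the tool pointing down it reaches from about 0.325 to 0.85 m from the base axis. Payload 15.5 kg.
Tool frame: the origin (TCP) lies on the centre line of the jaws, within the pads' length; the fingertips stand 22 mm ahead of it and the grasp point (between the pads) lies 3 mm ahead of it; y points along the fingers, x is the direction in which the jaws open and shut, and the axes are right-handed (so a half turn about y gives the same grasp; the last joint's range is limited). The gripper opens to 91 mm and grips with 3 to 60 N. Pads are 32 mm wide; open, the fingers measure 118 mm over their backs; the gripper's body (76 mm by 178 mm) begins 60 mm behind the grasp point.
Start: joints at [1.244, 0.494, 1.345, -0, 1.302, -0.096], TCP at [0.144, 0.608, 0.236] pointing down, gripper open.
Joint ranges: [-2.91, 2.91], [-0.82, 2.16], [0.22, 2.67], [-1.22, 4.37], [0.12, 2.79], [-3.08, 3.08]. Speed limits (rad/s): [1.89, 1.89, 2.57, 3.01, 3.01, 3.01].

INTERFACE

Orientations are given as a rotation vector (axis times angle).
In Python, from bench import state, get_image, close_job gives the robot as it stands.
- The arm moves only by the shell command python3 -m jog 'ROWS' [FORCE]. ROWS is JSON, one flat list of numbers, 7 for each row, row after row: the shift along the tool's x, y, z in m, then the turn, a rotation vector about the tool's x, y, z in degrees, then the opening, from -1 (shut) to 1 (fully open), so that 0 is half open. A call has exactly 5 rows; each row is the pose to reach, as a shift and turn from the pose commanded when the call began, along the tool's axes at that moment; what a row does not reach only later rows make up. A row lasts 1/10 s, in which the tool goes at most 50 mm and 8.59 degrees, less where a joint would pass 70% of its speed; a pose out of reach is approached as far as the arm can. A call with a gripper value outside its range is refused whole. The fingers move at their own pace and stop on an object; FORCE is the grip in N (left out, the last holds). Time passes only in rows, so rows that repeat a pose let the fingers close, or fill a call up. It gives the time, the measured TCP pose, the force and the opening at its end, in the units of the state.
- state(): the state, without advancing time (a new reading comes with each control period).
- get_image(name): name is "scene" or "top" or "wrist"; returns a dict with "img" (400x640x3 uint8, red, green, blue), "z_map" (400x640 float32, m along the optical axis (not along the pixel's ray), 0 where there is no reading), "vertical_fov" (degrees; the focal length in pixels is half the picture's height over the tangent of half this angle, whatever the lens; pixels are square), "cx", "cy" (the principal point, pixels), "dist_coeffs" ([k1, k2, p1, p2, k3] as OpenCV has them; the pictures are not rectified), "origin" and "attitude" of the camera in the world. Camera axes: x right, y up, looking along -z (the intrinsics and any distortion apply to the point x, -y, -z); pixel columns grow to the right and rows downward; lengths in m; the calibration is good to about 2 mm. A picture is of the moment at which its call begins.
- close_job(): hands the job in, once; it reports no verdict.
The state is a dict: "t": time; "joint_positions": joint angles; "dq": joint speeds; "effort": joint torques, N m; "position": TCP position; "eef_rot": TCP orientation; "contact_force": force on the tool from outside, world axes, zero at the start; "ft_torque": the same for the moment, N m; "gripper_width": finger opening in m.
Only numpy, scipy, OpenCV 4.12 (cv2) and the standard library are available. Lean on these libraries where they do the work, as an engineer would, in place of code of your own. Each camera call takes 0.05 s, during which the arm holds its last target.

TASK

The scale has been checked: take the steel check weight off its pan and put it away in the grey weight store, pushing it down through the two sprung leaves in the store's top. The rest inside is height-adjustable and out of sight, so feel for it: lower the weight until it stands on the rest, neither dropping it nor pressing hard, then let go and draw back straight up so that the leaves close over it. The weight must be left standing upright inside, and the store and the other things must not be knocked or pressed hard.

Things in the scene. Friction and masses are not known exactly. Their poses are not given: they have to be found in the camera images.
- check_weight: solid steel cylinder, 28 mm diameter, 50 mm tall, about 240 g, with a shallow ring groove 11 mm below its top; stands upright on the scale's pan at the start, foot 35 mm above the table. Origin: centre of its foot; z up along its axis.
- scale: white kitchen scale with a steel pan, 199 x 174 x 35 mm, does not move. Origin: centre of its underside on the table; the pan's top is 35 mm above it.
- weight_store: grey box with a steel deck, 210 (own x) x 110 (own y) x 128 mm high, fixed to the table. Origin: centre of its underside; z up. The slot in the middle of the deck, 150 mm along own x, 40 mm along own y, is closed flush by two leaves that meet on its centre line and swing down inward. Spread the fingers along own x: then both fit in the slot. Too hard: the weight pressed on any part with over 12 N, or the fingers with over 20 N.
- slot (a point): centre of the slot, level with the deck's top, 128 mm above the table; own x runs along the slot.
- rest_lowest (a point): fixed point in the store's middle, 24 mm above its underside: the lowest place of the rest's top. The rest, level, 194 x 94 mm, fills the inside; its top stands 0 to 26 mm above this point, different every time, NOT measured. It gives 3 N/mm for 3 mm, then is rigid. Below the deck stay under 0.08 m/s, near the rest about 0.01 m/s; letting go over 1 mm above the rest counts as a drop.
- leaf_left (a joint): left leaf (at the store's own +y side), hinged along its outer edge, 20 mm wide, slippery; 0 closed, positive rad swung down inward, up to 1.6. A spring closes it (0.012 N m closed, 0.02 N m/rad more as it opens); pushing the weight through both takes some 4 to 7 N, most of it in the first 20 mm below the deck.
- leaf_right (a joint): right leaf (at own -y side), the same mirrored; 0 closed, positive rad swung down inward.
- nozzle_large: steel piping nozzle, cone 30 mm wide, 40 mm tall, loose bystander. Origin: centre of its underside.
- nozzle_small: steel piping nozzle, cone 24 mm wide, 32 mm tall, loose bystander. Origin: centre of its underside.
- ring_cutter: steel ring cutter, 67 mm wide, 28 mm tall, loose bystander. Origin: centre of its underside.
Not all that is in view belongs to the job. What is shaped like the check_weight but pink is not meant.

How it is judged:
By the outcome, as a careful person would: the job done as asked, in the order asked, and still so for the second after the job is handed in, with the robot touching nothing.
It also fails if it takes over 50 s, if anything falls off the work surface, if the arm or the gripper's body presses on something with over 40 N, if the wrist force passes 120 N, or if a joint passes its speed limit or range.

## Working session

There is one attempt and no reset: what is moved stays moved. The work goes in short steps, Python scripts to look and compute and a shell command to move; the robot and the scene stay as the last step left them, time stands still between calls to the robot, and variables do not carry over. Pictures are saved under pics/ and viewed, and the job is handed in when it is done.

```bash
mkdir -p pics; cat > h.py <<'E'
import numpy as np,cv2
from bench import state,get_image
def R(v): return cv2.Rodrigues(np.array(v,float))[0]
def rotm(a):
    a=np.array(a,float)
    return R(a) if a.size==3 else a.reshape(3,3)
def K(d):
    f=200/np.tan(np.radians(d["vertical_fov"])/2)
    return np.array([[f,0,d["cx"]],[0,f,d["cy"]],[0,0,1]])
def rays(d,px):
    u=cv2.undistortPoints(np.array(px,float).reshape(-1,1,2),K(d),np.array(d["dist_coeffs"],float)).reshape(-1,2)
    return np.c_[u[:,0],-u[:,1],-np.ones(len(u))]@rotm(d["attitude"]).T
def onplane(d,px,z):
    r=rays(d,px);o=np.array(d["origin"]);return o+r*((z-o[2])/r[:,2])[:,None]
def depthpts(d,px):
    r=rays(d,px);px=np.array(px).astype(int).reshape(-1,2)
    return np.array(d["origin"])+r*d["z_map"][px[:,1],px[:,0]][:,None]
E
python3 - <<'E'
from h import *
import pickle
D={}
for n in("scene","top","wrist"):
    d=get_image(n);D[n]=d;cv2.imwrite(f"pics/{n}0.png",d["img"][:,:,::-1]);print(n,d["origin"],d["attitude"],d["vertical_fov"],d["dist_coeffs"])
pickle.dump(D,open("D0.pkl","wb"))
print(state())
E
```

```text
scene [ 0.07267155 -0.52218118  0.63922056] [ 0.98275915 -0.30232652 -0.52486   ] 45.63994067634565 [-0.03314276  0.          0.          0.          0.        ]
top [0.45910076 0.22443405 0.99069227] [ 0.05355047 -0.07353559 -1.55106951] 51.73478175958389 [-0.01855313  0.          0.          0.          0.        ]
wrist [0.06606945 0.62724158 0.3839348 ] [-0.23954991 -0.18954754  1.33049138] 69.11984280194902 [-0.03763136  0.          0.          0.          0.        ]
{'t': 0.15, 'joint_positions': array([ 1.24351272e+00,  4.94048267e-01,  1.34598796e+00,  5.58235687e-06,
        1.30249348e+00, -9.54814579e-02]), 'dq': array([ 0.00014439, -0.0003016 , -0.00306667, -0.00018382, -0.00144495,
        0.00081468]), 'effort': array([ 1.25637143e-03, -8.79197788e+01, -3.82052028e+01,  7.05648330e-02,
        5.01664728e-02, -1.25671222e-04]), 'position': array([0.14347869, 0.60802958, 0.23547065]), 'eef_rot': array([-1.31048869, -1.03617308,  1.0374926 ]), 'contact_force': array([ 0.00144454, -0.27341765,  0.31310463]), 'ft_torque': array([-0.03459096, -0.00132348, -0.00520217]), 'gripper_width': 0.09147399503967438}
```

View pics/scene0.png

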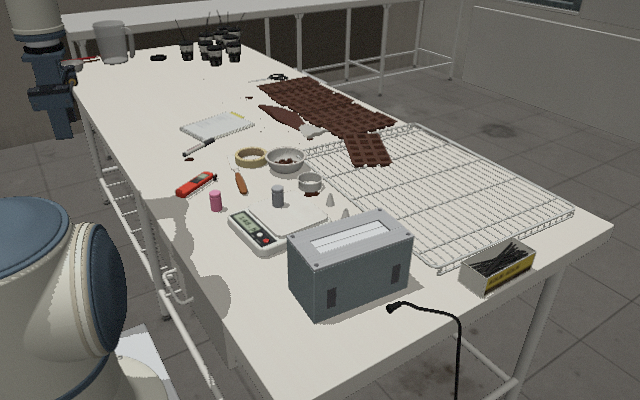

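View pics/top0.png

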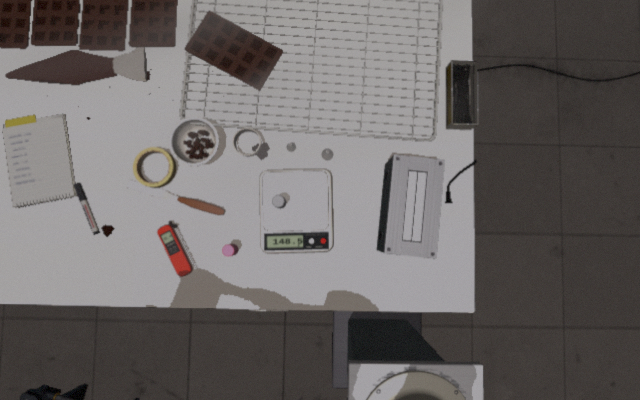

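View pics/wrist0.png

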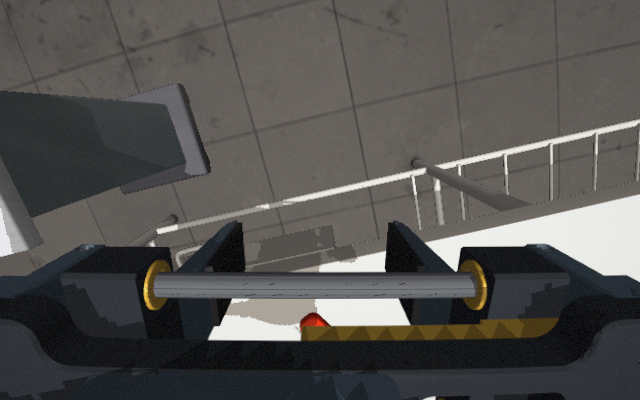

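```bash
python3 - <<'E'
from h import *
print(rotm(state()["eef_rot"]).round(3))
E
```

```text
[[ 0.23  -0.    -0.973]
 [ 0.973 -0.001  0.23 ]
 [-0.001 -1.     0.   ]]
```

```bash
python3 - <<'E'
from h import *
import pickle
D=pickle.load(open("D0.pkl","rb"))
t=D["top"];s=D["scene"]
a=cv2.resize(t["img"][120:270,210:460],None,fx=3.1,fy=3.1,interpolation=cv2.INTER_CUBIC)
cv2.imwrite("pics/ctop.png",a[:,:,::-1])
b=cv2.resize(s["img"][160:320,180:420],None,fx=3.2,fy=3.2,interpolation=cv2.INTER_CUBIC)
cv2.imwrite("pics/cscene.png",b[:,:,::-1])
print(onplane(t,[[420,390],[279,202]],.0))
for p in [(279,202),(229,250),(410,205),(295,185),(291,147),(327,154),(249,142)]:
    print(p,t["img"][p[1],p[0]],depthpts(t,[p])[0].round(3))
E
```

```text
[[ 0.09071743 -0.00769835  0.        ]
 [ 0.52518632  0.33345703  0.        ]]
(279, 202) [145 141 146] [0.519 0.324 0.087]
(229, 250) [163 121 147] [0.411 0.438 0.051]
(410, 205) [164 160 162] [0.516 0.044 0.127]
(295, 185) [162 161 164] [0.563 0.294 0.035]
(291, 147) [107 105 101] [0.655 0.306 0.023]
(327, 154) [112 110 106] [0.639 0.22  0.03 ]
(249, 142) [163 161 163] [ 0.67   0.411 -0.001]
```

View pics/ctop.png

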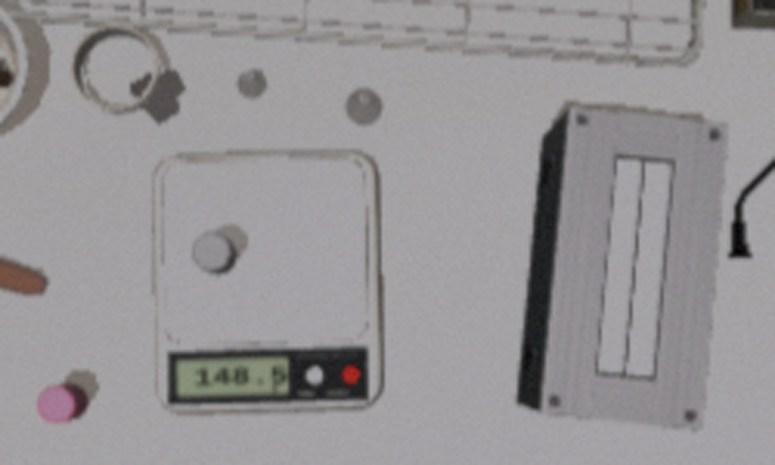

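View pics/cscene.png

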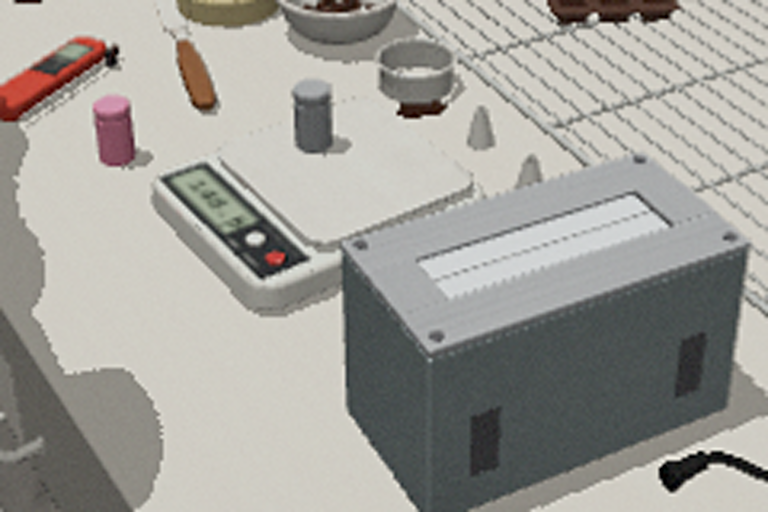

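```bash
cat > m.py <<'E'
from h import *
import pickle
def deck(d,roi):
    h,w=d["z_map"].shape
    v,u=np.mgrid[0:h,0:w]
    P=depthpts(d,np.c_[u.ravel(),v.ravel()]).reshape(h,w,3)
    m=((abs(P[...,2]-.128)<.008)&(d["z_map"]>0)).astype(np.uint8)
    r=np.zeros_like(m);x0,y0,x1,y1=roi;r[y0:y1,x0:x1]=1;m*=r
    c=max(cv2.findContours(m,cv2.RETR_EXTERNAL,cv2.CHAIN_APPROX_NONE)[0],key=cv2.contourArea)[:,0,:]
    q=onplane(d,c,.128)[:,:2]
    b=cv2.minAreaRect((q*1000).astype(np.float32))
    return b,m,P
E
python3 - <<'E'
from m import *
D=pickle.load(open("D0.pkl","rb"))
t=D["top"];s=D["scene"]
for d,roi in((t,(370,130,460,270)),(s,(270,190,430,300))):
    b,m,P=deck(d,roi);print("deck",b)
    g=cv2.cvtColor(d["img"],cv2.COLOR_RGB2GRAY)
    er=cv2.erode(m,np.ones((5,5)))
    # leaves bright
    vals=g[er>0];th=cv2.threshold(vals.reshape(-1,1),0,255,cv2.THRESH_OTSU)[0]
    l=((g>th)&(er>0)).astype(np.uint8);l=cv2.morphologyEx(l,cv2.MORPH_OPEN,np.ones((3,3)));l=cv2.morphologyEx(l,cv2.MORPH_CLOSE,np.ones((5,5)))
    c=max(cv2.findContours(l,cv2.RETR_EXTERNAL,cv2.CHAIN_APPROX_NONE)[0],key=cv2.contourArea)[:,0,:]
    q=onplane(d,c,.128)[:,:2];print(th,"slot",cv2.minAreaRect((q*1000).astype(np.float32)),c.min(0),c.max(0))
    # weight by depth: z .05-.1 near (.52,.325)
    w=((P[...,2]>.06)&(P[...,2]<.1)&(np.hypot(P[...,0]-.52,P[...,1]-.325)<.04)).astype(np.uint8)
    c=max(cv2.findContours(w,cv2.RETR_EXTERNAL,cv2.CHAIN_APPROX_NONE)[0],key=cv2.contourArea)[:,0,:]
    print("w px",c.min(0),c.max(0))
    wt=((P[...,2]>.079)&(P[...,2]<.095)&(np.hypot(P[...,0]-.52,P[...,1]-.325)<.03))
    vv,uu=np.nonzero(wt);q=onplane(d,np.c_[uu,vv],.085)
    print("wtop mean px",uu.mean(),vv.mean(),q.mean(0),q.min(0),q.max(0))
    for n,c0,z in(("nl",(.64,.22),.0),("ns",(.655,.306),0),("ring",(.655,.38),0)):
        k=(P[...,2]>.008)&(P[...,2]<.045)&(np.hypot(P[...,0]-c0[0],P[...,1]-c0[1])<.05)
        if k.any(): print(n,P[k].mean(0).round(3),P[k].min(0).round(3),P[k].max(0).round(3))
E
```

```text
deck ((515.6544799804688, 35.559051513671875), (111.41692352294922, 210.154541015625), 84.86121368408203)
149.0 slot ((515.3447875976562, 35.62554168701172), (35.33213424682617, 136.81053161621094), 84.81550598144531) [404 173] [425 238]
w px [272 195] [285 207]
wtop mean px 277.96 200.328 [0.52315957 0.32649011 0.085     ] [0.51058844 0.31312555 0.085     ] [0.53503786 0.33972801 0.085     ]
nl [0.623 0.225 0.025] [0.59  0.208 0.008] [0.69  0.253 0.042]
ns [0.682 0.306 0.025] [0.652 0.274 0.01 ] [0.7   0.335 0.035]
ring [0.677 0.389 0.026] [0.635 0.355 0.01 ] [0.702 0.425 0.033]
deck ((511.8657531738281, 27.572528839111328), (117.95098876953125, 214.50790405273438), 85.08473205566406)
188.0 slot ((511.6787414550781, 30.00257682800293), (36.939720153808594, 144.85458374023438), 83.9785385131836) [313 222] [385 251]
w px [272 184] [283 198]
wtop mean px 277.0 187.63513513513513 [0.51923941 0.31925897 0.085     ] [0.50430412 0.30343156 0.085     ] [0.53301793 0.33521637 0.085     ]
nl [0.633 0.218 0.028] [0.59  0.207 0.014] [0.69  0.243 0.04 ]
ns [0.675 0.302 0.022] [0.651 0.272 0.008] [0.704 0.336 0.033]
ring [0.664 0.387 0.02 ] [0.632 0.352 0.008] [0.702 0.424 0.029]
```

```bash
python3 - <<'E'
from m import *
D=pickle.load(open("D0.pkl","rb"))
t=D["top"];s=D["scene"]
A=np.array([(581,119),(714,134),(690,414),(554,400),(619,157),(674,160),(655,379),(598,373)])/3.1+[210,120]-.5+.16
B=np.array([(639,158),(730,237),(436,335),(361,244),(640,194),(672,226),(450,298),(418,260)])/3.2+[180,160]-.5+.16
# weight top centre
A=np.vstack([A,np.array([213,250])/3.1+[210,120]-.34]);B=np.vstack([B,np.array([313,88])/3.2+[180,160]-.34])
a=rays(t,A);b=rays(s,B);oa=np.array(t["origin"]);ob=np.array(s["origin"])
for i in range(len(A)):
    k=np.linalg.lstsq(np.c_[a[i],-b[i]],ob-oa,rcond=None)[0]
    p=oa+a[i]*k[0];q=ob+b[i]*k[1];z=.128 if i<8 else .085
    print(((p+q)/2*1000).round(1),((p-q)*1000).round(1),'T',(onplane(t,A[i:i+1],z)[0]*1000).round(1)[:2],'S',(onplane(s,B[i:i+1],z)[0]*1000).round(1)[:2])
E
```

```text
[615.1  71.8 127.6] [-0.4  0.3 -0.1] T [614.8  72. ] S [615.   71.3]
[607.  -20.2 126.2] [-0.6  0.4 -0.2] T [606.4 -19.4] S [605.5 -22. ]
[415.8  -3.  126.7] [-0.2  0.1 -0. ] T [415.7  -2.6] S [415.1  -4.3]
[424.   88.7 126.2] [-1.   0.5 -0. ] T [423.6  89.3] S [423.3  86.4]
[591.2  44.1 124.8] [-3.1  2.  -0.9] T [589.1  45.9] S [590.   40.1]
[588.    7.6 124.8] [ 0.6 -0.4  0.2] T [587.9   8.1] S [584.5   4.4]
[439.4  20.3 125.9] [-1.3  0.7 -0.1] T [438.8  21.1] S [438.6  17.8]
[443.   58.8 126. ] [-1.8  1.  -0.2] T [442.1  59.7] S [442.4  56.1]
[523.7 325.8  81.6] [-0.5  0.3 -0. ] T [523.2 325.6] S [521.2 320.5]
```

Two cylinders of this shape are in view: the grey one at top px (279,202), standing on the pan, and the pink one at (229,250), standing on the table. The enlarged crop confirms the grey one is the check weight. Its top centre is at about (0.523, 0.325). The store's centre is at about (0.515, 0.0345), with its long axis at -5.1°. I'm heading for a hover over the weight.

```bash
python3 -m jog '[-0.019,0,-0.044,0,8.2,0,1, -0.038,0,-0.087,0,16.4,0,1, -0.056,0,-0.131,0,24.6,0,1, -0.075,0,-0.174,0,32.8,0,1, -0.094,0,-0.218,0,41,0,1]'
python3 - <<'E'
from h import *
s=state();r=rotm(s["eef_rot"]);print(r.round(3));p=s["position"];print(s["t"],p,s["joint_positions"].round(2))
print("d tool",r.T@(np.array([.523,.325,.19])-p),"yaw",np.degrees(np.arctan2(r[1,0],r[0,0])))
E
```

```text
t: 0.65
position: [0.3353, 0.4654, 0.2358]
eef_rot: [-1.516, -0.484, 0.484]
contact_force: [0.3, 0.6, 0.7]
gripper_width: 0.0913
[[ 0.815 -0.    -0.579]
 [ 0.579 -0.     0.815]
 [-0.    -1.    -0.   ]]
0.65 [0.33529541 0.46535137 0.23580557] [0.84 0.42 1.48 0.   1.25 0.22]
d tool [ 0.07173444  0.04579544 -0.22312915] yaw 35.393940579431636
```

```bash
python3 -m jog '[0.015,0.009,-0.045,0,8.2,0,1, 0.029,0.018,-0.089,0,16.4,0,1, 0.043,0.027,-0.134,0,24.6,0,1, 0.057,0.036,-0.178,0,32.8,0,1, 0.072,0.046,-0.223,0,40.6,0,1]'
python3 - <<'E'
from h import *
import pickle
w=get_image("wrist");pickle.dump(w,open("w1.pkl","wb"));cv2.imwrite("pics/w1.png",w["img"][:,:,::-1])
s=state();r=rotm(s["eef_rot"]);print(r.round(3));p=s["position"];print(s["t"],p,s["joint_positions"].round(2))
print("yaw",np.degrees(np.arctan2(r[1,0],r[0,0])),s["contact_force"])
print(w["origin"],w["attitude"])
E
```

```text
t: 1.15
position: [0.524, 0.3263, 0.1895]
eef_rot: [-1.57, 0.072, -0.071]
contact_force: [-0.1, 0.4, 0.0]
gripper_width: 0.0911
[[ 0.995  0.001  0.103]
 [-0.103 -0.002  0.995]
 [ 0.001 -1.    -0.002]]
1.2 [0.52911787 0.32209097 0.18787485] [ 0.45  0.53  1.42 -0.    1.19  0.56]
yaw -5.914367610449078 [ 5.98801101 -6.97742784 -2.17651193]
[0.53048577 0.40576427 0.33806097] [-0.28120305  0.01141563 -0.0896833 ]
```

View pics/w1.png

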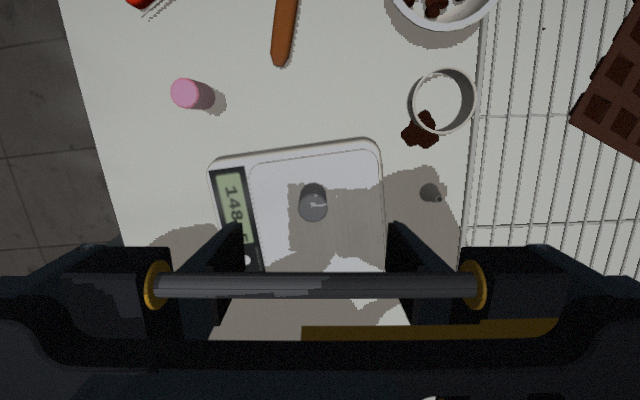

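```bash
python3 -m jog '[0,0,0,0,0,0,1,0,0,0,0,0,0,1,0,0,0,0,0,0,1,0,0,0,0,0,0,1,0,0,0,0,0,0,1]'
python3 - <<'E'
from m import *
w=get_image("wrist");pickle.dump(w,open("w1.pkl","wb"));c=cv2.resize(w["img"][130:270,190:420],None,fx=3.2,fy=3.2,interpolation=cv2.INTER_CUBIC)
cv2.imwrite("pics/w2.png",c[:,:,::-1])
s=state();r=rotm(s["eef_rot"]);p=s["position"];print(s["t"],p)
print("yaw",np.degrees(np.arctan2(r[1,0],r[0,0])),s["contact_force"])
h,W=w["z_map"].shape;v,u=np.mgrid[0:h,0:W];P=depthpts(w,np.c_[u.ravel(),v.ravel()]).reshape(h,W,3)
k=(abs(P[...,2]-.085)<.006)&(np.hypot(P[...,0]-.523,P[...,1]-.325)<.04)
vv,uu=np.nonzero(k);print(len(uu),uu.min(),uu.max(),vv.min(),vv.max())
q=onplane(w,np.c_[uu,vv],.085);print(q.mean(0),q.min(0),q.max(0));print(cv2.minEnclosingCircle((q[:,:2]*1000).astype(np.float32)))
E
```

```text
t: 1.7
position: [0.5222, 0.3284, 0.1902]
eef_rot: [-1.57, 0.065, -0.066]
contact_force: [0.6, -0.4, 0.2]
gripper_width: 0.0916
1.75 [0.52231696 0.32829761 0.19020245]
yaw -4.806866826604047 [-0.24882717  0.43288091  0.47448865]
689 300 329 194 223
[0.52134063 0.32876452 0.085     ] [0.50803628 0.31453587 0.085     ] [0.53479444 0.3425716  0.085     ]
((521.5741577148438, 328.5896301269531), 14.12928295135498)
```

View pics/w2.png

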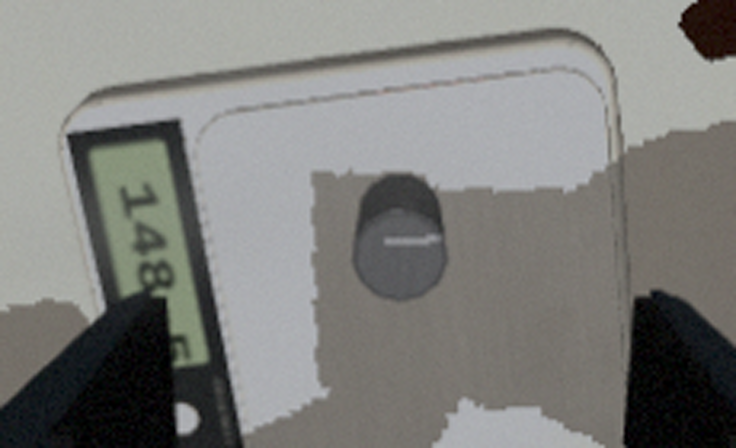

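The wrist view puts the weight at (0.5216, 0.3286), centred between the fingers. I'll descend so the grasp point is 48 mm above the weight's foot, which keeps the gripper body off the deck even with the rest at its lowest.

```bash
python3 -m jog '[0,0.02,-0.001,0,0,0,1,0,0.05,-0.001,0,0,0,1,0,0.08,-0.001,0,0,0,1,0,0.097,-0.001,0,0,0,1,0,0.104,-0.001,0,0,0,1]'
python3 -m jog '[0,0,0,0,0,0,1,0,0,0,0,0,0,1,0,0,0,0,0,0,-0.1,0,0,0,0,0,0,-0.1,0,0,0,0,0,0,-0.1]' 10
python3 -m jog '[0,0,0,0,0,0,-0.3,0,0,0,0,0,0,-0.35,0,0,0,0,0,0,-0.4,0,0,0,0,0,0,-0.5,0,0,0,0,0,0,-0.6]' 10
python3 -m jog '[0,0,0,0,0,0,-1,0,0,0,0,0,0,-1,0,0,0,0,0,0,-1,0,0,0,0,0,0,-1,0,0,0,0,0,0,-1]' 40
```

```text
t: 2.25
position: [0.5217, 0.3265, 0.0843]
eef_rot: [-1.571, 0.068, -0.065]
contact_force: [0.3, -0.0, -0.0]
gripper_width: 0.0914
t: 2.75
position: [0.523, 0.3268, 0.0865]
eef_rot: [-1.569, 0.066, -0.067]
contact_force: [-0.8, -0.5, -0.6]
gripper_width: 0.0698
t: 3.25
position: [0.5227, 0.3267, 0.0859]
eef_rot: [-1.57, 0.067, -0.067]
contact_force: [-0.2, -0.6, -0.1]
gripper_width: 0.03
t: 3.75
position: [0.5227, 0.3267, 0.0859]
eef_rot: [-1.57, 0.067, -0.067]
contact_force: [-0.6, 0.6, -0.7]
gripper_width: 0.0273
```

```bash
python3 -m jog '[0,-0.005,0,0,0,0,-1,0,-0.02,0,0,0,0,-1,0,-0.06,0,0,0,0,-1,0,-0.1,0,0,0,0,-1,0,-0.13,0,0,0,0,-1]'
python3 -m jog '[0,0,0,0,0,0,-1,0,0,0,0,0,0,-1,0,0,0,0,0,0,-1,0,0,0,0,0,0,-1,0,0,0,0,0,0,-1]'
python3 - <<'E'
from m import *
d=get_image("scene");cv2.imwrite("pics/s2.png",cv2.resize(d["img"][100:330,150:450],None,fx=2.5,fy=2.5,interpolation=cv2.INTER_CUBIC)[:,:,::-1])
s=state();r=rotm(s["eef_rot"]);p=s["position"];print(s["t"],p,r.round(4),s["contact_force"])
print("d tool",r.T@(np.array([.515,.0345,p[2]])-p),"yaw",np.degrees(np.arctan2(r[1,0],r[0,0])))
E
```

```text
t: 4.25
position: [0.523, 0.3268, 0.2187]
eef_rot: [-1.569, 0.066, -0.068]
contact_force: [0.7, 0.8, -1.8]
gripper_width: 0.0273
t: 4.75
position: [0.5223, 0.3265, 0.2149]
eef_rot: [-1.571, 0.068, -0.066]
contact_force: [1.0, -0.3, -2.7]
gripper_width: 0.0268
4.8 [0.52243189 0.32655636 0.21510382] [[ 9.964e-01 -1.300e-03  8.510e-02]
 [-8.510e-02 -6.000e-04  9.964e-01]
 [-1.200e-03 -1.000e+00 -7.000e-04]] [ 0.4353229   0.44081849 -2.15102773]
d tool [ 1.74518494e-02  1.97337909e-04 -2.91629118e-01] yaw -4.8823243263092655
```

View pics/s2.png

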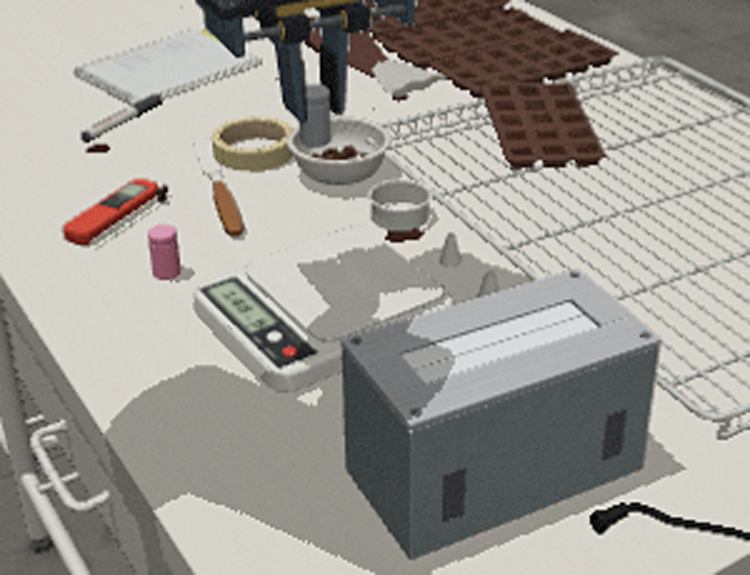

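```bash
python3 -m jog '[0.001,0,-0.015,0,0,0,-1,0.003,0,-0.05,0,0,0,-1,0.006,0,-0.09,0,0,0,-1,0.008,0,-0.13,0,0,0,-1,0.01,0,-0.17,0,0.2,0,-1]'
python3 -m jog '[0.003,0,-0.04,0,0,0,-1,0.005,0,-0.08,0,0,0,-1,0.007,0,-0.11,0,0,0,-1,0.0075,0,-0.12,0,0,0,-1,0.0075,0,-0.1215,0,0,0,-1]'
python3 -m jog '[0,0,0,0,0,0,-1,0,0,0,0,0,0,-1,0,0,0,0,0,0,-1,0,0,0,0,0,0,-1,0,0,0,0,0,0,-1]'
python3 - <<'E'
from m import *
w=get_image("wrist");pickle.dump(w,open("w3.pkl","wb"));cv2.imwrite("pics/w3.png",w["img"][:,:,::-1])
s=state();r=rotm(s["eef_rot"]);p=s["position"];print(s["t"],p,s["contact_force"])
print("d tool",r.T@(np.array([.515,.0345,p[2]])-p),"yaw",np.degrees(np.arctan2(r[1,0],r[0,0])))
t=get_image("top");pickle.dump(t,open("t3.pkl","wb"));cv2.imwrite("pics/t3.png",t["img"][:,:,::-1])
E
```

```text
t: 5.3
position: [0.5176, 0.1543, 0.2158]
eef_rot: [-1.57, 0.07, -0.069]
contact_force: [1.0, -0.2, -2.5]
gripper_width: 0.0267
t: 5.8
position: [0.5146, 0.0334, 0.2159]
eef_rot: [-1.57, 0.071, -0.071]
contact_force: [-0.4, 0.3, -3.0]
gripper_width: 0.0269
t: 6.3
position: [0.5149, 0.0352, 0.2159]
eef_rot: [-1.57, 0.069, -0.069]
contact_force: [0.4, 0.2, -2.1]
gripper_width: 0.0268
6.35 [0.51490029 0.03511602 0.2158879 ] [-0.42746196 -0.08173916 -2.28982738]
d tool [ 1.53560992e-04 -1.15665609e-08 -6.04853547e-04] yaw -5.050943229785846
```

View pics/w3.png

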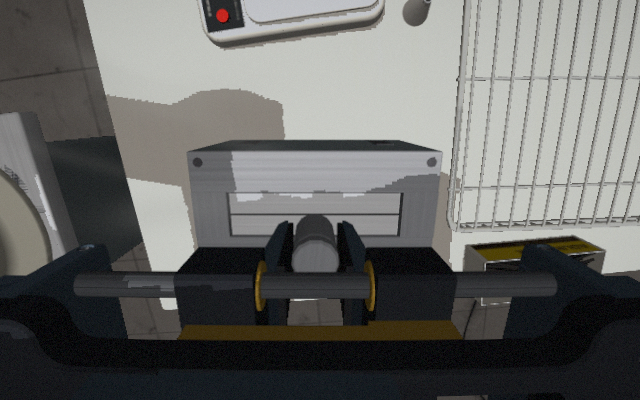

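```bash
python3 - <<'E'
from m import *
w=pickle.load(open("w3.pkl","rb"))
q=onplane(w,[(230,192),(401.5,192),(400,236),(230,235),(230,214),(400,214.5)],.128);print((q*1000).round(1));print(q[:4].mean(0))
s=onplane(w,[(197.5,162),(431,162)],.128);print(s)
c=cv2.resize(w["img"][180:300,210:420],None,fx=3.6,fy=3.6,interpolation=cv2.INTER_CUBIC)
cv2.imwrite("pics/w4.png",c[:,:,::-1])
P=depthpts(w,[(315,y) for y in range(215,275,4)]);print((P*1000).round(0))
E
```

```text
[[445.1  61.6 128. ]
 [589.   49.  128. ]
 [587.6   9.  128. ]
 [438.6  23.  128. ]
 [441.9  42.3 128. ]
 [587.6  29.  128. ]]
[0.51507404 0.03562703 0.128     ]
[[0.42261097 0.08901267 0.128     ]
 [0.61348916 0.0723333  0.128     ]]
[[516.  49. 171.]
 [516.  49. 179.]
 [516.  49. 187.]
 [516.  49. 194.]
 [516.  50. 201.]
 [516.  49. 206.]
 [516.  49. 213.]
 [516.  48. 214.]
 [515.  45. 214.]
 [515.  43. 214.]
 [515.  41. 215.]
 [515.  38. 216.]
 [515.  35. 215.]
 [514.  33. 215.]
 [514.  31. 216.]]
```

View pics/w4.png

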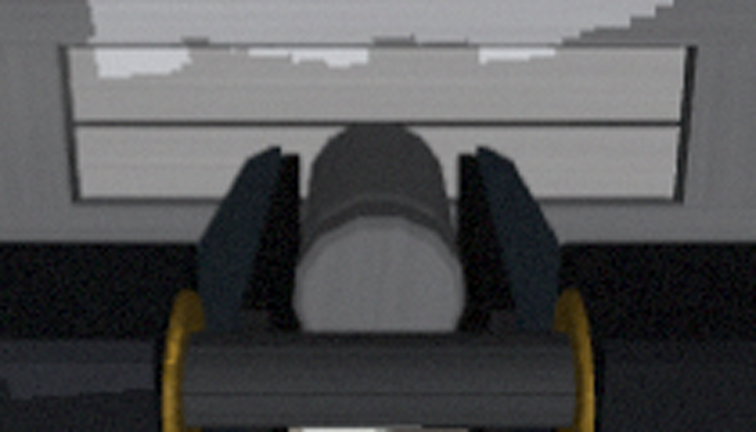

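View pics/t3.png

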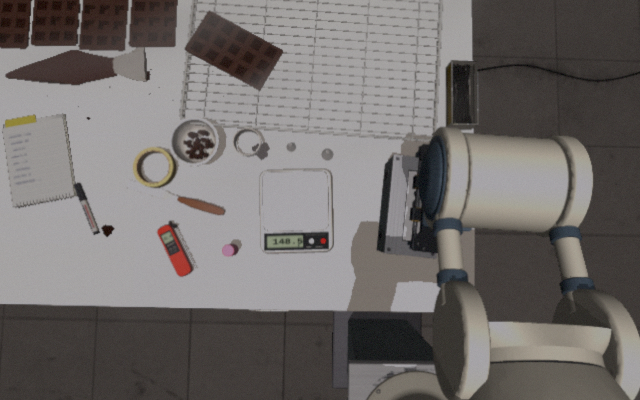

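Three views agree on the slot centre, (0.515, 0.035), and the yaw of -5°. The weight hangs centred on the TCP with its foot at 0.165. Next I'll descend, slowly once below the deck.

```bash
python3 -m jog '[0,0.008,0,0,0,0,-1,0,0.016,0,0,0,0,-1,0,0.024,0,0,0,0,-1,0,0.029,0,0,0,0,-1,0,0.032,0,0,0,0,-1]'
python3 -m jog '[0,0.004,0,0,0,0,-1,0,0.008,0,0,0,0,-1,0,0.012,0,0,0,0,-1,0,0.016,0,0,0,0,-1,0,0.02,0,0,0,0,-1]'
```

```text
t: 6.9
position: [0.5146, 0.0348, 0.1831]
eef_rot: [-1.57, 0.07, -0.069]
contact_force: [0.1, 0.4, -2.0]
gripper_width: 0.0267
t: 7.4
position: [0.5152, 0.0348, 0.1638]
eef_rot: [-1.57, 0.069, -0.07]
contact_force: [0.4, -0.0, 2.1]
gripper_width: 0.0268
```

```bash
python3 -m jog '[0,0.004,0,0,0,0,-1,0,0.008,0,0,0,0,-1,0,0.012,0,0,0,0,-1,0,0.016,0,0,0,0,-1,0,0.02,0,0,0,0,-1]'
python3 -m jog '[0,0.004,0,0,0,0,-1,0,0.008,0,0,0,0,-1,0,0.012,0,0,0,0,-1,0,0.016,0,0,0,0,-1,0,0.02,0,0,0,0,-1]'
python3 -m jog '[0,0.003,0,0,0,0,-1,0,0.006,0,0,0,0,-1,0,0.009,0,0,0,0,-1,0,0.011,0,0,0,0,-1,0,0.012,0,0,0,0,-1]'
```

```text
t: 7.9
position: [0.5149, 0.0347, 0.1435]
eef_rot: [-1.57, 0.07, -0.069]
contact_force: [-0.7, -5.4, 3.6]
gripper_width: 0.027
t: 8.4
position: [0.5148, 0.0348, 0.1235]
eef_rot: [-1.57, 0.07, -0.069]
contact_force: [0.3, -1.5, -0.6]
gripper_width: 0.027
t: 8.9
position: [0.5148, 0.0348, 0.1117]
eef_rot: [-1.57, 0.07, -0.069]
contact_force: [0.1, -1.6, 0.5]
gripper_width: 0.0269
```

```bash
python3 -m jog '[0,0.001,0,0,0,0,-1,0,0.002,0,0,0,0,-1,0,0.003,0,0,0,0,-1,0,0.004,0,0,0,0,-1,0,0.005,0,0,0,0,-1]'; python3 -m jog '[0,0.001,0,0,0,0,-1,0,0.002,0,0,0,0,-1,0,0.003,0,0,0,0,-1,0,0.004,0,0,0,0,-1,0,0.004,0,0,0,0,-1]'
```

```text
t: 9.4
position: [0.515, 0.0348, 0.1069]
eef_rot: [-1.57, 0.07, -0.07]
contact_force: [0.3, -1.3, -0.3]
gripper_width: 0.0271
t: 9.9
position: [0.5149, 0.0348, 0.1027]
eef_rot: [-1.57, 0.07, -0.069]
contact_force: [1.1, -0.4, -4.0]
gripper_width: 0.0268
```

```bash
python3 -m jog '[0,0.001,0,0,0,0,-1,0,0.0015,0,0,0,0,-1,0,0.002,0,0,0,0,-1,0,0.002,0,0,0,0,-1,0,0.002,0,0,0,0,-1]'
```

```text
t: 10.4
position: [0.5149, 0.0348, 0.1009]
eef_rot: [-1.57, 0.07, -0.07]
contact_force: [0.4, -1.0, -2.5]
gripper_width: 0.0274
```

```bash
python3 -c "
from bench import state
for i in range(3): print(state()['contact_force'].round(2),state()['t'])"
```

```text
[ 0.39 -1.04 -2.49] 10.4
[ 0.39 -1.04 -2.49] 10.4
[ 0.39 -1.04 -2.49] 10.4
```

```bash
python3 -m jog '[0,0.001,0,0,0,0,-1,0,0.0015,0,0,0,0,-1,0,0.002,0,0,0,0,-1,0,0.002,0,0,0,0,-1,0,0.002,0,0,0,0,-1]'
```

```text
t: 10.9
position: [0.5149, 0.0348, 0.0989]
eef_rot: [-1.57, 0.07, -0.07]
contact_force: [1.8, -0.6, -2.3]
gripper_width: 0.027
```

```bash
python3 -m jog '[0,0.001,0,0,0,0,-1,0,0.0015,0,0,0,0,-1,0,0.002,0,0,0,0,-1,0,0.002,0,0,0,0,-1,0,0.002,0,0,0,0,-1]'
```

```text
t: 11.4
position: [0.5149, 0.0348, 0.0968]
eef_rot: [-1.57, 0.07, -0.07]
contact_force: [0.1, -1.0, -2.1]
gripper_width: 0.0274
```

```bash
python3 -m jog '[0,0.001,0,0,0,0,-1,0,0.0015,0,0,0,0,-1,0,0.002,0,0,0,0,-1,0,0.002,0,0,0,0,-1,0,0.002,0,0,0,0,-1]'
```

```text
t: 11.9
position: [0.5149, 0.0348, 0.0948]
eef_rot: [-1.57, 0.07, -0.07]
contact_force: [0.4, -1.3, -2.5]
gripper_width: 0.0274
```

```bash
python3 -m jog '[0,0.001,0,0,0,0,-1,0,0.0015,0,0,0,0,-1,0,0.002,0,0,0,0,-1,0,0.002,0,0,0,0,-1,0,0.002,0,0,0,0,-1]'
```

```text
t: 12.4
position: [0.5149, 0.0348, 0.0929]
eef_rot: [-1.57, 0.07, -0.07]
contact_force: [-0.2, -0.5, -2.8]
gripper_width: 0.0268
```

```bash
python3 -m jog '[0,0.001,0,0,0,0,-1,0,0.0015,0,0,0,0,-1,0,0.002,0,0,0,0,-1,0,0.002,0,0,0,0,-1,0,0.002,0,0,0,0,-1]'
```

```text
t: 12.9
position: [0.5149, 0.0348, 0.0908]
eef_rot: [-1.57, 0.07, -0.07]
contact_force: [0.8, -1.5, -3.0]
gripper_width: 0.0267
```

```bash
python3 -m jog '[0,0.001,0,0,0,0,-1,0,0.0015,0,0,0,0,-1,0,0.002,0,0,0,0,-1,0,0.002,0,0,0,0,-1,0,0.002,0,0,0,0,-1]'
```

```text
t: 13.4
position: [0.5149, 0.0348, 0.0889]
eef_rot: [-1.57, 0.07, -0.07]
contact_force: [1.2, -1.2, -2.6]
gripper_width: 0.0269
```

```bash
python3 -m jog '[0,0.001,0,0,0,0,-1,0,0.0015,0,0,0,0,-1,0,0.002,0,0,0,0,-1,0,0.002,0,0,0,0,-1,0,0.002,0,0,0,0,-1]'
```

```text
t: 13.9
position: [0.515, 0.0348, 0.0869]
eef_rot: [-1.57, 0.07, -0.07]
contact_force: [-0.5, -1.6, 0.7]
gripper_width: 0.0271
```

```bash
python3 -m jog '[0,0,0,0,0,0,-1,0,0,0,0,0,0,-1,0,0,0,0,0,0,-1,0,0,0,0,0,0,-1,0,0,0,0,0,0,-1]'
```

```text
t: 14.4
position: [0.5149, 0.0348, 0.0869]
eef_rot: [-1.57, 0.07, -0.07]
contact_force: [0.7, -0.9, 1.2]
gripper_width: 0.0272
```

```bash
python3 -m jog '[0,0.0003,0,0,0,0,-1,0,0.0006,0,0,0,0,-1,0,0.0006,0,0,0,0,-1,0,0.0006,0,0,0,0,-1,0,0.0006,0,0,0,0,-1]'
```

```text
t: 14.9
position: [0.515, 0.0348, 0.0864]
eef_rot: [-1.57, 0.07, -0.07]
contact_force: [0.1, -0.5, 3.9]
gripper_width: 0.0276
```

The force climbed by about 3 N, and a further 0.6 mm added about 2.7 N, so the weight is standing on the sprung rest. I'll ease back 0.6 mm and let go gently.

```bash
python3 -m jog '[0,-0.0003,0,0,0,0,-1,0,-0.0006,0,0,0,0,-1,0,-0.0006,0,0,0,0,-1,0,-0.0006,0,0,0,0,-1,0,-0.0006,0,0,0,0,-1]' 
python3 -m jog '[0,0,0,0,0,0,-0.39,0,0,0,0,0,0,-0.36,0,0,0,0,0,0,-0.32,0,0,0,0,0,0,-0.28,0,0,0,0,0,0,-0.24]' 
python3 -m jog '[0,0,0,0,0,0,-0.16,0,0,0,0,0,0,-0.08,0,0,0,0,0,0,0,0,0,0,0,0,0,0.05,0,0,0,0,0,0,0.05]'
```

```text
t: 15.4
position: [0.5149, 0.0348, 0.0868]
eef_rot: [-1.57, 0.07, -0.07]
contact_force: [0.6, 0.5, -1.4]
gripper_width: 0.0274
t: 15.9
position: [0.5149, 0.0348, 0.0869]
eef_rot: [-1.57, 0.07, -0.07]
contact_force: [0.6, -1.0, 0.2]
gripper_width: 0.0345
t: 16.4
position: [0.5149, 0.0348, 0.0869]
eef_rot: [-1.57, 0.07, -0.07]
contact_force: [-0.2, -0.7, 0.7]
gripper_width: 0.0479
```

```bash
python3 -m jog '[0,-0.001,0,0,0,0,0.05,0,-0.004,0,0,0,0,0.05,0,-0.009,0,0,0,0,0.05,0,-0.014,0,0,0,0,0.05,0,-0.02,0,0,0,0,0.05]'
python3 - <<'E'
from h import *
w=get_image("wrist");cv2.imwrite("pics/w6.png",cv2.resize(w["img"][180:300,210:420],None,fx=3.6,fy=3.6,interpolation=cv2.INTER_CUBIC)[:,:,::-1])
E
```

```text
t: 16.9
position: [0.5149, 0.0348, 0.1074]
eef_rot: [-1.57, 0.07, -0.07]
contact_force: [-0.2, -0.3, -2.6]
gripper_width: 0.0478
```

View pics/w6.png

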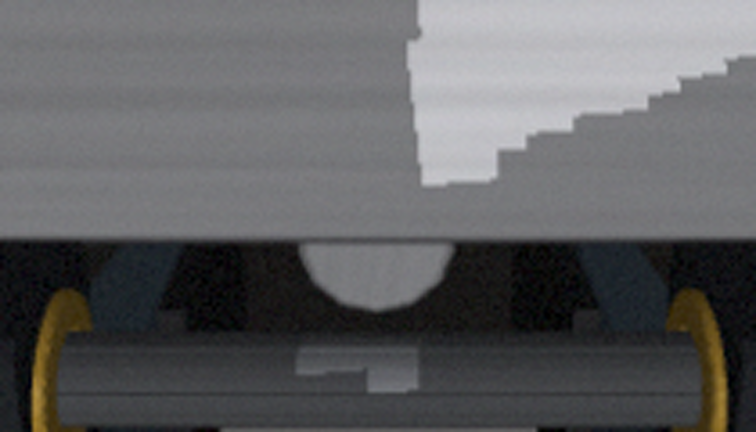

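The weight's top shows as a level disc below the slot, clear of both fingers. I'll keep going straight up.

```bash
python3 -m jog '[0,-0.005,0,0,0,0,0.05,0,-0.01,0,0,0,0,0.05,0,-0.016,0,0,0,0,0.05,0,-0.022,0,0,0,0,0.05,0,-0.028,0,0,0,0,0.05]'
python3 -m jog '[0,-0.005,0,0,0,0,0.05,0,-0.01,0,0,0,0,0.05,0,-0.016,0,0,0,0,0.05,0,-0.022,0,0,0,0,0.05,0,-0.028,0,0,0,0,0.05]'
python3 -m jog '[0,-0.01,0,0,0,0,0.05,0,-0.03,0,0,0,0,0.05,0,-0.06,0,0,0,0,0.05,0,-0.08,0,0,0,0,0.05,0,-0.08,0,0,0,0,0.05]'
python3 -m jog '[0,0,0.02,0,0,0,0.05,0,0,0.06,0,0,0,0.05,0,0,0.1,0,0,0,0.05,0,0,0.13,0,0,0,0.05,0,0,0.15,0,0,0,0.05]'
python3 -m jog '[0,0,0.02,0,0,0,0.05,0,0,0.05,0,0,0,0.05,0,0,0.08,0,0,0,0.05,0,0,0.08,0,0,0,0.05,0,0,0.08,0,0,0,0.05]'
python3 - <<'E'
from h import *
for n in("top","scene"):
    d=get_image(n);cv2.imwrite(f"pics/{n}9.png",d["img"][:,:,::-1])
    if n=="scene": cv2.imwrite("pics/c9.png",cv2.resize(d["img"][160:330,200:440],None,fx=3.2,fy=3.2,interpolation=cv2.INTER_CUBIC)[:,:,::-1])
E
```

```text
t: 17.45
position: [0.5149, 0.0347, 0.1355]
eef_rot: [-1.57, 0.07, -0.07]
contact_force: [-1.2, -2.4, -2.8]
gripper_width: 0.0477
t: 17.95
position: [0.515, 0.0349, 0.1635]
eef_rot: [-1.569, 0.07, -0.07]
contact_force: [-0.2, -0.0, 0.4]
gripper_width: 0.0478
t: 18.45
position: [0.5162, 0.0348, 0.246]
eef_rot: [-1.57, 0.066, -0.073]
contact_force: [0.7, 0.3, -0.6]
gripper_width: 0.0481
t: 18.95
position: [0.5278, 0.1862, 0.2426]
eef_rot: [-1.57, 0.069, -0.068]
contact_force: [1.0, -1.3, -0.3]
gripper_width: 0.0477
t: 19.45
position: [0.5349, 0.2642, 0.2424]
eef_rot: [-1.57, 0.069, -0.068]
contact_force: [0.1, -0.8, -0.4]
gripper_width: 0.0478
```

View pics/c9.png

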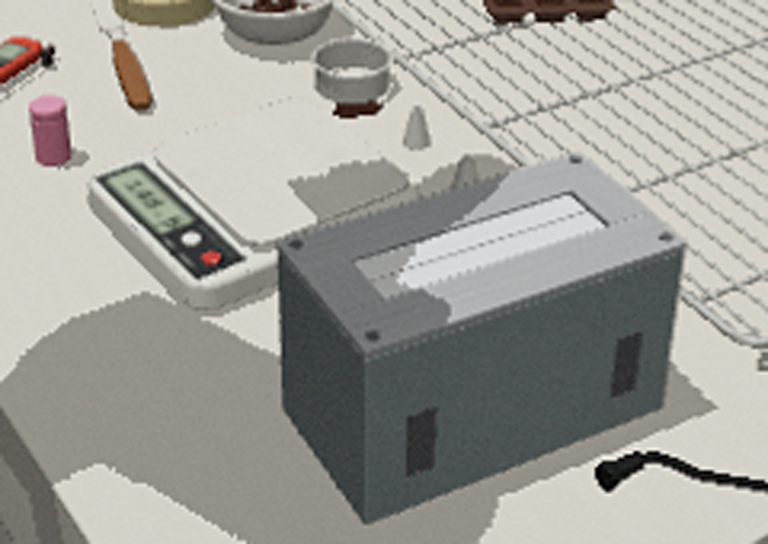

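View pics/top9.png

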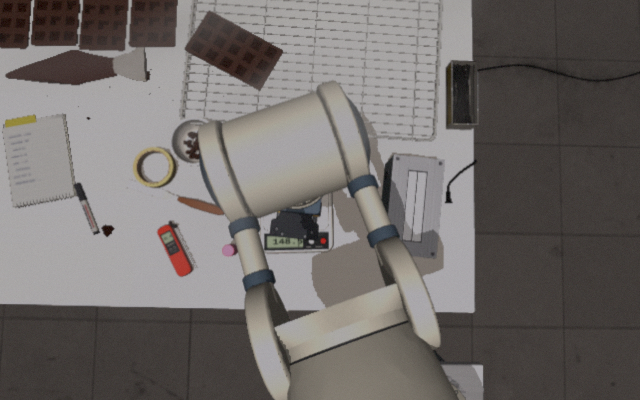

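The leaves are closed flush, with the slot at top px (413,205) and seen closed in the scene crop too. The pan is empty, the other things are where they were, and the arm is clear. I'm handing in.

```bash
python3 -m jog '[0,0,0,0,0,0,0.05,0,0,0,0,0,0,0.05,0,0,0,0,0,0,0.05,0,0,0,0,0,0,0.05,0,0,0,0,0,0,0.05]'; python3 -c "
from bench import close_job
print(close_job())"
```

```text
t: 20.05
position: [0.5353, 0.2638, 0.243]
eef_rot: [-1.57, 0.07, -0.07]
contact_force: [-0.1, 0.1, -0.3]
gripper_width: 0.0477
the job is handed in; nothing more can be done
None
```

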